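Right the fallen end stop and close up the row of bar offcuts

TASK

The steel end stop of the blue stock bay has fallen on its face: first tip it back up onto its heavy foot, never lifting it clear of the bench. Then lay the square bar and the round bar from the bench crosswise into the bay, in either order, in front of the flat bar already there, and finally slide the upright end stop, plate first, into the bay until the plate, the three bars and the back wall are snug together. Leave everything else on the bench where it is.

Things in the scene. Friction and masses are not known exactly. Their poses are not given: they have to be found in the camera images.
- bay: low blue steel bay fixed to the bench: back wall and two side walls, no floor, open at one end and on top. Inside 124 mm wide, 175 mm deep; walls 6 mm thick, 45 mm high; a flat fixing tab reaches 35 mm behind it. Origin: middle of the back wall's inner face, at bench height. y points from the back wall out through the open end, x across, z up
- stop: L-shaped steel end stop like a bookend, 0.85 kg, mostly in the foot. Foot 100 mm wide (x), 70 long (y 0 to 70), 16 thick (z 0 to 16); plate 100 wide, 8 thick (y 0 to 8), rising to z = 110 mm. Origin: middle of the heel edge (plate's outer face meets foot's underside), at bench height both upright and fallen. z is up when upright; fallen, z is level and y points up
- stop_edge (a point): middle of the end stop's foot edge away from the plate, on the foot's inner (plate) side: y = 70, z = 16 mm in the stop's frame. With the stop fallen the plate lies flat (8 mm high) and this edge is on top, 70 mm up; pushed level, away from the plate, it tips the stop over its heel onto the foot, past balance at about 35 degrees
- square_bar: plain aluminium square bar offcut 40 x 40 x 95 mm lying on the bench; origin at its centre, x along its length
- round_bar: plain white plastic round bar offcut, 45 mm across, 95 mm long, lying on its side on the bench (it can roll); origin at its centre, x along its length
- flat_bar: plain aluminium flat bar offcut 95 x 20 x 50 mm, standing on its long edge inside the bay against the back wall; origin at its centre, x along its length, y through its 20 mm thickness, z up
- billet: a short aluminium round standing on end, 60 mm across, 65 mm tall; bystander. Origin: middle of its underside
- plate_offcut: an aluminium flat plate offcut 110 x 60 x 12 mm lying flat; bystander. Origin: middle of its underside
- tube_offcut: a copper tube offcut standing on end, 60 mm across, 60 mm tall; bystander. Origin: middle of its underside
- mallet: a hammer lying behind the bay, about 35 mm high; bystander. Origin: on the tool
- can: a closed grey can, 66 mm across, 65 mm tall; bystander. Origin: middle of its underside
- wood_block: a small wooden block 90 x 45 x 35 mm; bystander. Origin: middle of its underside
- wrench: a wrench lying flat; bystander. Origin: on the tool
Mind the look-alikes: they are no part of the job. Leave any red look-alike of the round_bar alone.

How it is judged:
On the way, in this order (a step that is already met when the one before it is completed fails the run):
1. the end stop stands upright on its foot (angle between stop's own z axis and vertical below 0.1 rad and height (world z) of stop below 0.006 m), for 0.3 s.
2. the stop still stands, and the square, round and flat bars lie crosswise in the bay on the bench, not held (all of step 1 and y of square_bar in the frame of bay between 0 and 0.165 m and x of square_bar in the frame of bay between -0.03 and 0.03 m and height (world z) of square_bar below 0.028 m and angle between the x axis of each of square_bar, round_bar, flat_bar and the x axis of bay, either way round below 0.3 rad and y of round_bar in the frame of bay between 0 and 0.165 m and x of round_bar in the frame of bay between -0.03 and 0.03 m and height (world z) of round_bar below 0.031 m and y of flat_bar in the frame of bay between 0 and 0.165 m and x of flat_bar in the frame of bay between -0.03 and 0.03 m and height (world z) of flat_bar below 0.033 m and contact force between the fingers and square_bar below 0.3 N and contact force between the fingers and round_bar below 0.3 N), for 0.2 s.
At the end, for the whole second after the job is handed in: Stop upright (0.1 rad), square to the bay (0.15 rad), plate at most 113 mm from the back wall; all three bars crosswise (0.3 rad) on the bench between plate and wall; stop and bars within 30 mm of the bay's centre line; all at rest (all of step 1 and linear speed of each of stop, square_bar, round_bar below 0.02 m/s and y of square_bar in the frame of bay between 0 and 0.11 m and x of square_bar in the frame of bay between -0.03 and 0.03 m and height (world z) of square_bar below 0.028 m and angle between the x axis of each of square_bar, round_bar, flat_bar and the x axis of bay, either way round below 0.3 rad and y of round_bar in the frame of bay between 0 and 0.11 m and x of round_bar in the frame of bay between -0.03 and 0.03 m and height (world z) of round_bar below 0.031 m and y of flat_bar in the frame of bay between 0 and 0.11 m and x of flat_bar in the frame of bay between -0.03 and 0.03 m and height (world z) of flat_bar below 0.033 m and y of stop in the frame of bay between 0.095 and 0.113 m and x of stop in the frame of bay between -0.03 and 0.03 m and angle between the y axis of stop and the y axis of bay, either way round below 0.15 rad); the robot touches nothing.
It fails at once if the end stop is lifted clear of the bench (heel edge over 30 mm up) (height (world z) of stop above 0.03 m).
It fails at once if a bystander on the bench is displaced by more than 30 mm (distance of any of billet, plate_offcut, tube_offcut, mallet, can, wood_block, wrench from where it was at the start of the episode above 0.03 m).
It also fails if it takes over 72 s, if anything falls off the work surface, if the arm or the gripper's body presses on something with over 40 N, if the wrist force passes 120 N, or if a joint passes its speed limit or range.

ROBOT

A 7-joint arm with a two-finger parallel gripper is mounted at the origin on the work surface. World frame = base frame: x ahead of the robot, y to its left, z up, the work surface at z = 0. Lengths are in m, angles in rad, forces in N, time in s.
With the tool pointing down it reaches from about 0.425 to 0.95 m from the base axis. Payload 4.7 kg.
Tool frame: the origin (TCP) lies midway between the tips of the shut fingers; the grasp point (between the pads) lies 19 mm behind it; z points along the fingers, y is the line along which they close (so a half turn about z gives the same grasp; the last joint's range is limited). The gripper opens to 87 mm and grips with 3 to 60 N. Pads are 19 mm wide; open, the fingers measure 117 mm over their backs; the gripper's body (75 mm by 190 mm) begins 51 mm behind the grasp point.
Start: joints at [1.075, 0.469, -0.049, 1.532, 0.024, 1.141, -0.082], TCP at [0.304, -0.603, 0.223] pointing down, gripper open.
Joint ranges: [-2.59, 2.59], [-0.33, 1.99], [-1.39, 1.29], [0.1, 2.45], [-1.04, 4.18], [0.21, 1.99], [-2.66, 2.66]. Speed limits (rad/s): [2.57, 2.57, 3.14, 3.14, 3.14, 3.14, 3.14].

INTERFACE

Orientations are given as [roll, pitch, yaw] about the fixed x, y, z axes, in that order (R = Rz(yaw) Ry(pitch) Rx(roll)).
In Python, from cell import bot, grab_frame, spotter gives the robot as it stands. The module is installed in compiled form; this text tells all that it offers.
- The arm moves only by the tool send_rows, never from a script. Its argument "motion" is a list that holds one entry, the list of rows, each a list of 4 numbers: the shift along the tool's x, y, z in units of 25 mm (1.0 is 25 mm), then the turn about the tool's z in units of 8 degrees (1.0 is 8 degrees). In form: [[[tx, ty, tz, twist], ...]]. A call has 1 to 20 rows; each row is the pose to reach, as a shift and turn from the pose commanded when the call began, along the tool's axes at that moment; what a row does not reach only later rows make up. A row lasts 1/10 s, in which the tool goes at most 50 mm and 8.59 degrees, less where a joint would pass 70% of its speed; a pose out of reach is approached as far as the arm can. A call with a gripper value outside its range is refused whole. "hand" is the opening, from 0 (shut) to 1 (fully open), set as the call begins (left out, the last holds). The fingers move at their own pace and stop on an object; the grip force is fixed at half the most. Time passes only in rows, so rows that repeat a pose let the fingers close. It gives the time, the measured TCP pose, the force, the opening and the grip force at its end, in the units of the state.
- bot.get_state(): the state, without advancing time (a new reading comes with each control period).
- grab_frame(name): name is "scene" or "top"; returns a dict with "pixels" (480x640x3 uint8, red, green, blue), "range_z" (480x640 float32, m along the optical axis (not along the pixel's ray), 0 where there is no reading), "fx", "fy", "cx", "cy" (pixels), "distortion" ([k1, k2, p1, p2, k3] as OpenCV has them; the pictures are not rectified), "eye" and "attitude" of the camera in the world. Camera axes: x right, y up, looking along -z (the intrinsics and any distortion apply to the point x, -y, -z); pixel columns grow to the right and rows downward; lengths in m; the calibration is good to about 2 mm. A picture is of the moment at which its call begins.
- bot.finish_job(): hands the job in; it is judged then, once.
Trained networks look in a picture, given as the dict that the camera call returned (one of the last four; its "shot" number tells which), for a name from the list of things; names that differ only in an ending like _2 or _b are one class to them, and where a whole thing is asked for, a point or a joint stands for the part that bears it (a point fixed in the world has none). Each returns a list of dicts, best first, with "score" (0 to 1); they miss things now and then, are a little off and sometimes report something else, mostly with a low value. They report only what shows in the picture. A call takes as long as a camera call. They do not tell look-alikes from the thing itself.
- spotter.spot_in(target, picture): "rect" ([left, top, right, bottom] in pixels, round what is visible of it).
- spotter.trace(target, picture): "region" (480x640 bool, what is visible of it) and "rect" ([left, top, right, bottom] in pixels, round what is visible of it).
The state is a dict: "time_s": time; "joint_pos": joint angles; "qd": joint speeds; "tau": joint torques, N m; "ee_pos": TCP position; "ee_rot": TCP orientation; "ft_force": force on the tool from outside, world axes, zero at the start; "wrist_torque": the same for the moment, N m; "width": finger opening in m; "grip_force": force on a finger pad.
Only numpy, scipy, OpenCV 4.12 (cv2) and the standard library are available. Lean on these libraries where they do the work, as an engineer would, in place of code of your own. Each camera call takes 0.05 s, during which the arm holds its last target. There are 200 camera calls.

## Working session

There is one attempt and no reset: what is moved stays moved. The work goes in short steps, Python scripts to look and compute and a tool call to move; the robot and the scene stay as the last step left them, time stands still between calls to the robot, and variables do not carry over. Pictures are saved under pics/ and viewed, at most 10 in all, crops included, and the job is handed in when it is done.

Besides the shell and the picture viewer there is one more tool, called after "Call:" as name(argument=value, ...), one argument or row to a line, values as JSON. send_rows: Moves the arm, as the interface text tells. Its arguments: {"type":"object","properties":{"motion":{"type":"array","items":{"type":"array","items":{"type":"array","items":{"type":"number"}}}},"hand":{"type":"number"}},"required":["motion"]}

```bash
mkdir -p pics; cat > h.py <<'E'
import numpy as np, cv2
from cell import bot, grab_frame, spotter
from scipy.spatial.transform import Rotation as R
def att(f):
    a=np.array(f["attitude"],float)
    return a if a.shape==(3,3) else (R.from_euler('xyz',a).as_matrix() if a.size==3 else R.from_quat(a).as_matrix())
def cloud(f):
    K=np.array([[f["fx"],0,f["cx"]],[0,f["fy"],f["cy"]],[0,0,1]]);d=np.array(f["distortion"],float)
    v,u=np.mgrid[0:480,0:640]
    p=cv2.undistortPoints(np.stack([u,v],-1).reshape(-1,1,2).astype(np.float64),K,d).reshape(480,640,2)
    z=f["range_z"].astype(float)
    c=np.stack([p[...,0]*z,-p[...,1]*z,-z],-1)
    w=c@att(f).T+np.array(f["eye"]); w[z==0]=np.nan
    return w
def save(f,n): cv2.imwrite("pics/"+n,f["pixels"][...,::-1])
E
python3 - <<'E'
from h import *
s=bot.get_state();print(s["ee_pos"],s["ee_rot"],s["width"],s["time_s"])
for n in["scene","top"]:
    f=grab_frame(n);save(f,n+"0.png");np.savez("/tmp/"+n,w=cloud(f),p=f["pixels"])
    print(n,f["eye"],f["attitude"])
    w=cloud(f)
    for t in ["bay","stop","square_bar","round_bar","flat_bar","billet","plate_offcut","tube_offcut","mallet","can","wood_block","wrench"]:
        for r in spotter.trace(t,f)[:3]:
            q=w[r["region"]];q=q[~np.isnan(q[:,0])]
            if len(q)==0: continue
            top=q[q[:,2]>np.percentile(q[:,2],95)-.006]
            b=cv2.minAreaRect((top[:,:2]*1000).astype(np.float32))
            print(t,round(r["score"],2),[int(x) for x in r["rect"]],"z",np.percentile(q[:,2],[5,95]).round(3),"med",np.median(q,0).round(3),"top",np.round(b[0],0),np.round(b[1],0),round(b[2],1))
E
```

```text
[ 0.30350956 -0.60223073  0.22148908] [-3.13959911e+00  6.38120022e-05  4.66797791e-01] 0.0869538557703716 0.0
scene [1.43278946 0.71806605 1.00743833] [ 0.85319541 -0.01446437  2.29612257]
bay 0.58 [287, 167, 354, 217] z [0.001 0.045] med [ 0.389 -0.148  0.024] top [ 426. -151.] [145. 180.] 9.1
stop 0.9 [361, 220, 414, 259] z [-0.     0.069] med [0.487 0.152 0.007] top [467. 188.] [104.  18.] 14.2
stop 0.27 [332, 263, 366, 292] z [0.015 0.045] med [0.67  0.165 0.037] top [660. 160.] [31. 96.] 4.3
square_bar 0.63 [276, 224, 306, 261] z [0.001 0.041] med [ 0.684 -0.034  0.035] top [674. -44.] [96. 42.] 78.5
round_bar 0.96 [232, 253, 276, 278] z [0.014 0.045] med [ 0.812 -0.041  0.036] top [807. -47.] [32. 95.] 25.2
round_bar 0.64 [378, 284, 420, 301] z [0.014 0.045] med [0.625 0.301 0.037] top [618. 297.] [32. 95.] 40.7
round_bar 0.6 [330, 262, 369, 291] z [0.013 0.045] med [0.669 0.167 0.037] top [660. 161.] [31. 94.] 3.4
flat_bar 0.88 [289, 167, 311, 190] z [0.003 0.053] med [ 0.435 -0.218  0.041] top [ 447. -221.] [114.  30.] 14.4
billet 0.64 [238, 216, 260, 247] z [0.008 0.067] me
[... 2145 characters left out ...]
 [ 0.644 -0.267  0.011] top [ 646. -267.] [ 62. 111.] 83.9
can 0.57 [202, 167, 229, 194] z [0.017 0.067] med [0.738 0.284 0.063] top [746. 289.] [58. 58.] 5.3
wood_block 0.74 [143, 224, 165, 260] z [0.005 0.037] med [0.584 0.439 0.034] top [585. 443.] [91. 44.] 2.9
wood_block 0.49 [411, 291, 432, 325] z [0.011 0.053] med [ 0.432 -0.221  0.048] top [ 436. -224.] [93. 21.] 11.3
wood_block 0.41 [245, 267, 297, 313] z [0.004 0.07 ] med [0.473 0.144 0.008] top [463. 186.] [99. 17.] 14.5
wrench 0.78 [398, 166, 462, 196] z [0.001 0.01 ] med [ 0.763 -0.258  0.006] top [ 762. -259.] [176.  37.] 73.4
wrench 0.39 [142, 223, 165, 260] z [0.012 0.037] med [0.584 0.439 0.034] top [585. 443.] [91. 44.] 2.9
```

View pics/top0.png

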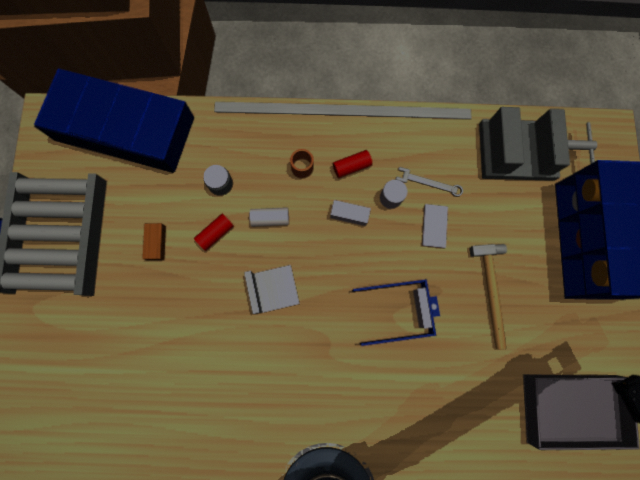

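```bash
python3 - <<'E'
import numpy as np,cv2
for n in["scene","top"]:
    d=np.load(f"/tmp/{n}.npz");w=d["w"];p=d["p"]
    x,y,z=w[...,0],w[...,1],w[...,2]
    for nm,c in [("a",(.655,.155)),("b",(.802,-.05)),("c",(.615,.295))]:
        m=(np.hypot(x-c[0],y-c[1])<.03)&(z>.03); print(n,nm,p[m].mean(0).round())
    m=(x>.28)&(x<.53)&(y<-.03)&(y>-.29)&(z>.038)&(z<.048)
    q=w[m][:,:2]*1000
    print("baywall",[np.round(v,1) for v in cv2.minAreaRect(q.astype(np.float32))], len(q))
    m=(x>.35)&(x<.53)&(y<.28)&(y>.05)&(z>.004)&(z<.012)
    q=w[m][:,:2]*1000
    print("plate",[np.round(v,1) for v in cv2.minAreaRect(q.astype(np.float32))],len(q))
    m=(x>.35)&(x<.53)&(y<.28)&(y>.05)&(z>.065)
    q=w[m][:,:2]*1000
    print("footedge",[np.round(v,1) for v in cv2.minAreaRect(q.astype(np.float32))],cv2.boxPoints(cv2.minAreaRect(q.astype(np.float32))).round())
E
```

```text
scene a [181. 185. 188.]
scene b [165.  46.  44.]
scene c [164.  44.  43.]
baywall [array([ 426.1, -153.8]), array([144.8, 184.7]), np.float64(9.1)] 359
plate [array([441.7, 166.8]), array([175.8, 228.2]), np.float64(1.0)] 619
footedge [array([466.5, 188.7]), array([104.3,  15.9]), np.float64(14.1)] [[414. 184.]
 [418. 168.]
 [519. 194.]
 [515. 209.]]
top a [118. 117. 119.]
top b [115.   8.   6.]
top c [115.   7.   5.]
baywall [array([ 425.1, -155. ]), array([134.3, 179. ]), np.float64(8.6)] 629
plate [array([440. , 165.9]), array([227.3, 178.3]), np.float64(89.5)] 1513
footedge [array([463.1, 185.7]), array([99.8, 16.5]), np.float64(14.5)] [[413. 181.]
 [417. 165.]
 [513. 190.]
 [509. 206.]]
```

View pics/scene0.png

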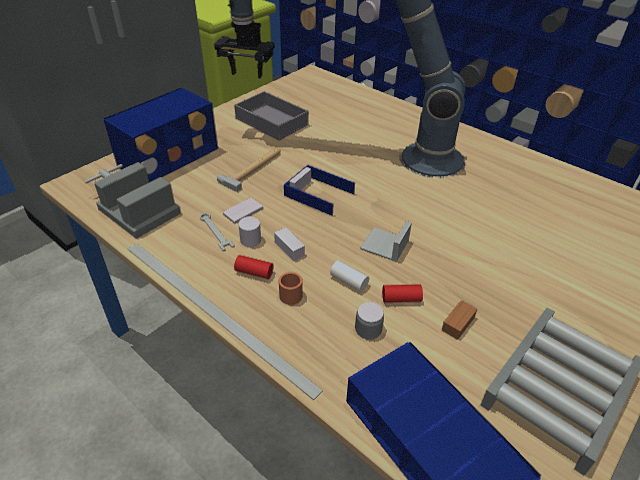

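The top view shows the bay at about (395,310) px, open to the left. The fallen stop is at (270,290) with its foot edge on the left. The white round bar is at (269,217), the square bar at (350,212), and the two red look-alikes at (353,163) and (213,232). The scene view agrees.

```bash
cat >> h.py <<'E'
def rows(*T):
    "targets (x,y,z,yaw_deg) -> row numbers from present pose"
    s=bot.get_state();p=np.array(s["ee_pos"]);M=R.from_euler('xyz',s["ee_rot"]).as_matrix()
    y0=np.degrees(s["ee_rot"][2])
    print("now",p.round(4),"yaw",round(y0,2),"t",s["time_s"],"F",np.round(s["ft_force"],1),"w",round(s["width"],4))
    for t in T:
        d=M.T@(np.array(t[:3])-p)/.025
        print(t,"->",d.round(2),"twist",round(-((t[3]-y0+180)%360-180)/8,2))
E
python3 -c "
from h import *
rows((.48,-.3,.22,14.3),(.476,.1405,.2,14.3),(.476,.1405,.06,14.3))"
```

```text
now [ 0.3038 -0.6028  0.2226] yaw 26.75 t 1.3 F [ 0.9  1.1 -0. ] w 0.087
(0.48, -0.3, 0.22, 14.3) -> [11.74 -7.64  0.1 ] twist 1.56
(0.476, 0.1405, 0.2, 14.3) -> [ 19.53 -23.45   0.9 ] twist 1.56
(0.476, 0.1405, 0.06, 14.3) -> [ 19.53 -23.45   6.5 ] twist 1.56
```

Call:
send_rows(
  motion=[
    [[11.74,-7.64,0.1,1.56],[11.74,-7.64,0.1,1.56],[11.74,-7.64,0.1,1.56],[11.74,-7.64,0.1,1.56],[11.74,-7.64,0.1,1.56],[11.74,-7.64,0.1,1.56],[11.74,-7.64,0.1,1.56],[19.53,-23.45,0.9,1.56],[19.53,-23.45,0.9,1.56],[19.53,-23.45,0.9,1.56],[19.53,-23.45,0.9,1.56],[19.53,-23.45,0.9,1.56],[19.53,-23.45,0.9,1.56],[19.53,-23.45,0.9,1.56],[19.53,-23.45,0.9,1.56],[19.53,-23.45,0.9,1.56],[19.53,-23.45,0.9,1.56],[19.53,-23.45,0.9,1.56],[19.53,-23.45,0.9,1.56],[19.53,-23.45,0.9,1.56]],
  ],
  hand=0,
)

```text
time_s: 3.3
ee_pos: [0.4763, 0.1387, 0.2001]
ee_rot: [3.141, 0.0, 0.246]
ft_force: [-0.8, -0.8, -0.9]
width: 0.0007
grip_force: 0.0
```

```bash
python3 -c "
from h import *
rows((.476,.1405,.06,14.3))"
```

```text
now [0.4763 0.1387 0.2001] yaw 14.09 t 3.3 F [-0.8 -0.8 -0.9] w 0.0007
(0.476, 0.1405, 0.06, 14.3) -> [ 0.01 -0.08  5.6 ] twist -0.03
```

Call:
send_rows(
  motion=[
    [[0,0,5.6,0],[0,0,5.6,0],[0,0,5.6,0],[0,-0.6,5.6,0],[0,-0.9,5.6,0],[0,-1.1,5.6,0],[0,-1.3,5.6,0],[0,-1.5,5.6,0],[0,-1.7,5.6,0],[0,-1.9,5.6,0],[0,-1.9,5.6,0]],
  ],
)

```text
time_s: 4.4
ee_pos: [0.4644, 0.1878, 0.0604]
ee_rot: [-3.141, -0.001, 0.25]
ft_force: [1.4, -0.7, 2.4]
width: 0.0003
grip_force: 1.0
```

```bash
python3 - <<'E'
from h import *
rows()
f=grab_frame("scene");w=cloud(f)
cv2.imwrite("pics/s1.png",cv2.resize(f["pixels"][180:300,320:480,::-1],(800,600)))
E
```

```text
now [0.4644 0.1878 0.0604] yaw 14.34 t 4.4 F [ 1.4 -0.7  2.4] w 0.0003
```

View pics/s1.png

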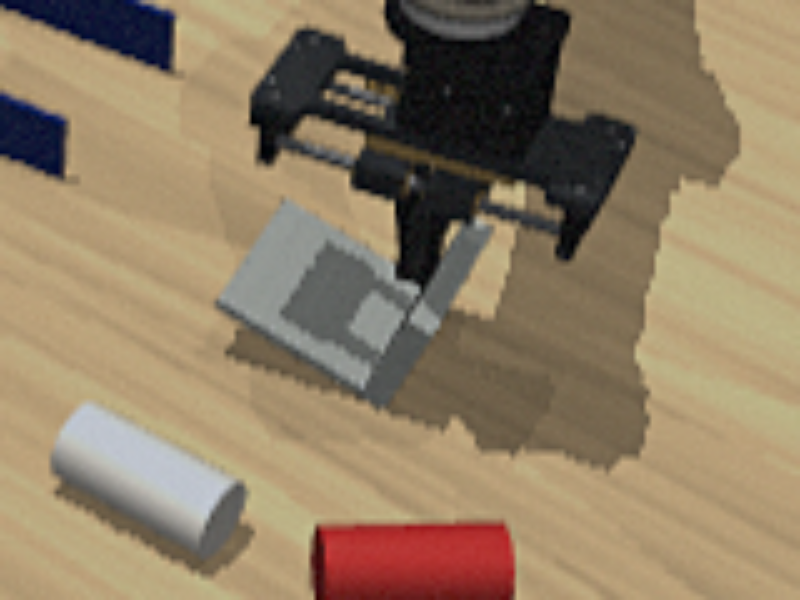

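The stop is tipping: its plate is lifting off the bench at about (300,260) px in the crop. I'll keep pushing.

Call:
send_rows(
  motion=[
    [[0,-0.2,0,0],[0,-0.4,0,0],[0,-0.6,0,0],[0,-0.8,0,0],[0,-1.0,0,0],[0,-1.2,0,0],[0,-1.35,0,0],[0,-1.5,0,0],[0,-1.5,0,0],[0,-1.5,0,0],[0,-1.5,0,0]],
  ],
)

```text
time_s: 5.55
ee_pos: [0.4551, 0.2226, 0.06]
ee_rot: [3.141, -0.0, 0.249]
ft_force: [-0.3, 0.0, -0.4]
width: 0.0006
grip_force: 0.0
```

```bash
python3 - <<'E'
from h import *
rows()
f=grab_frame("scene");w=cloud(f)
cv2.imwrite("pics/s2.png",cv2.resize(f["pixels"][180:300,320:480,::-1],(800,600)))
E
```

```text
now [0.4551 0.2226 0.06  ] yaw 14.24 t 5.55 F [-0.3  0.  -0.4] w 0.0006
```

View pics/s2.png

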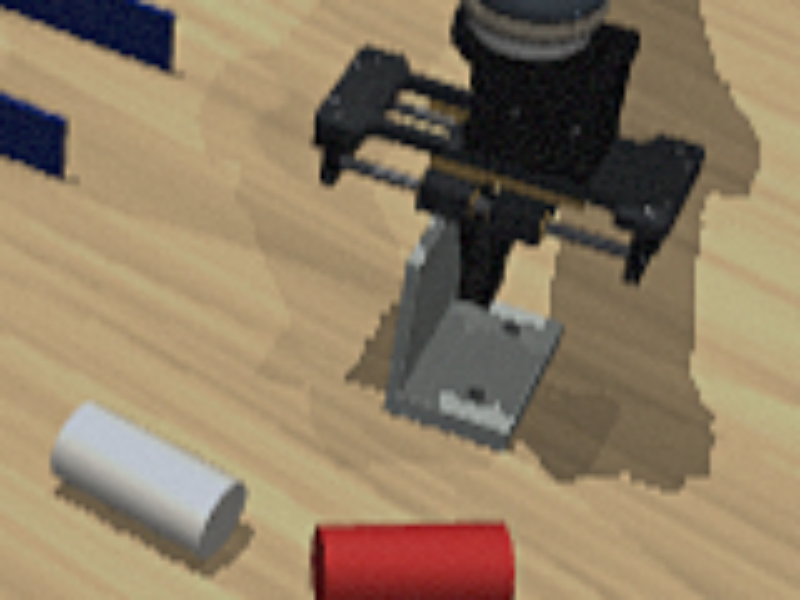

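The stop is upright on its foot, with the plate facing the bay (about (430,310) px in the crop).

Call:
send_rows(
  motion=[
    [[0,0,-5.0,0],[0,0,-5.0,0],[0,0,-5.0,0],[0,0,-5.0,0]],
  ],
  hand=1,
)

```text
time_s: 6.0
ee_pos: [0.4575, 0.2241, 0.1892]
ee_rot: [-3.14, -0.009, 0.248]
ft_force: [-0.0, 0.5, 0.0]
width: 0.0246
grip_force: 0.0
```

```bash
python3 -c "
from h import *
rows((.672,-.046,.15,78),(.672,-.046,.006,78))"
```

```text
now [0.4575 0.2241 0.1892] yaw 14.22 t 6.0 F [-0.   0.5  0. ] w 0.0246
(0.672, -0.046, 0.15, 78) -> [ 5.65 12.58  1.6 ] twist -7.97
(0.672, -0.046, 0.006, 78) -> [ 5.6  12.59  7.36] twist -7.97
```

Call:
send_rows(
  motion=[
    [[5.7,12.6,1.4,-8],[5.7,12.6,1.4,-8],[5.7,12.6,1.4,-8],[5.7,12.6,1.4,-8],[5.7,12.6,1.4,-8],[5.7,12.6,1.4,-8],[5.7,12.6,1.4,-8],[5.7,12.6,1.4,-8],[5.7,12.6,1.4,-8],[5.7,12.6,1.4,-8],[5.7,12.6,1.4,-8]],
  ],
)

```text
time_s: 7.1
ee_pos: [0.67, -0.0453, 0.15]
ee_rot: [-3.141, -0.0, 1.368]
ft_force: [0.3, 0.0, 0.4]
width: 0.087
grip_force: 0.0
```

```bash
python3 - <<'E'
from h import *
rows((.672,-.046,.006,78))
f=grab_frame("top");w=cloud(f);x,y,z=w[...,0],w[...,1],w[...,2]
def rect(m): 
    r=cv2.minAreaRect((w[m][:,:2]*1000).astype(np.float32)); print(m.sum(),[np.round(v,1) for v in r])
rect((abs(x-.46)<.08)&(y>.15)&(y<.3)&(z>.09)&(z<.118))
rect((abs(x-.46)<.08)&(y>.15)&(y<.32)&(z>.012)&(z<.020))
E
```

```text
now [ 0.67   -0.0453  0.15  ] yaw 78.36 t 7.1 F [0.3 0.  0.4] w 0.087
(0.672, -0.046, 0.006, 78) -> [-0.01  0.09  5.76] twist 0.05
206 [array([460.2, 196.8]), array([100. ,   8.8]), np.float64(14.5)]
792 [array([452.2, 227.1]), array([100. ,  70.7]), np.float64(14.7)]
```

Aligned over the square bar, so I'll descend and grip.

Call:
send_rows(
  motion=[
    [[0,0.05,3.5,0],[0,0.05,3.5,0],[0,0.05,5.0,0],[0,0.05,5.76,0],[0,0.05,5.76,0]],
  ],
)

```text
time_s: 7.65
ee_pos: [0.6701, -0.0465, 0.0037]
ee_rot: [-3.137, 0.001, 1.368]
ft_force: [-0.9, 0.1, -0.6]
width: 0.0871
grip_force: 0.0
```

Call:
send_rows(
  motion=[
    [[0,0,0,0],[0,0,0,0],[0,0,0,0],[0,0,0,0],[0,0,0,0],[0,0,-2,0],[0,0,-4.5,0],[0,0,-4.5,0],[0,0,-4.5,0]],
  ],
  hand=0,
)

```text
time_s: 8.55
ee_pos: [0.6739, -0.0474, 0.1219]
ee_rot: [3.135, -0.001, 1.366]
ft_force: [0.3, -0.1, 0.1]
width: 0.0231
grip_force: 0.0
```

```bash
cat >> h.py <<'E'
BO=np.array([.438,-.2375]);TH=8.6
def bay(x,y):
    a=np.radians(TH);return tuple(BO+x*np.array([np.cos(a),np.sin(a)])+y*np.array([-np.sin(a),np.cos(a)]))
E
python3 - <<'E'
from h import *
p=bay(0,.066);print(p)
rows((*p,.12,8.6),(*p,.009,8.6))
d=np.load("/tmp/top.npz")["w"];x,y,z=d[...,0],d[...,1],d[...,2]
f=grab_frame("top");w=cloud(f)
# bay edges in bay frame
a=np.radians(TH);q=w[(w[...,2]>.036)&(w[...,2]<.048)&(w[...,0]>.3)&(w[...,0]<.54)&(w[...,1]<-.04)&(w[...,1]>-.29)][:,:2]-BO
u=q@np.array([np.cos(a),np.sin(a)]);v=q@np.array([-np.sin(a),np.cos(a)])
for k in np.arange(-.01,.18,.02):
    m=(v>k)&(v<k+.02); print(round(k,2),u[m&(u<0)].round(3)[:6],u[m&(u>0)].round(3)[-6:])
print(np.percentile(v,[0,1,99,100]))
print(spotter.trace("square_bar",f)[0]["rect"])
E
```

```text
(np.float64(0.42813066733271515), np.float64(-0.1722420788508976))
now [ 0.6739 -0.0474  0.1219] yaw 78.25 t 8.55 F [ 0.3 -0.1  0.1] w 0.0231
(np.float64(0.42813066733271515), np.float64(-0.1722420788508976), 0.12, 8.6) -> [-6.89 -8.61  0.02] twist 8.71
(np.float64(0.42813066733271515), np.float64(-0.1722420788508976), 0.009, 8.6) -> [-6.89 -8.64  4.46] twist 8.71
-0.01 [] []
0.01 [-0.062 -0.063 -0.063 -0.065 -0.066] []
0.03 [-0.062 -0.061 -0.062 -0.062 -0.062 -0.063] []
0.05 [-0.061 -0.061 -0.062 -0.062 -0.062 -0.063] [0.062 0.061 0.061 0.061 0.061 0.061]
0.07 [-0.061 -0.062 -0.062 -0.062 -0.062 -0.062] [0.062 0.062 0.061 0.061 0.061 0.061]
0.09 [-0.061 -0.062 -0.062 -0.062 -0.062 -0.062] [0.062 0.061 0.061 0.061 0.061 0.061]
0.11 [-0.061 -0.061 -0.062 -0.061 -0.062 -0.062] [0.062 0.062 0.061 0.061 0.061 0.061]
0.13 [-0.062 -0.062 -0.061 -0.061 -0.062 -0.063] [0.062 0.062 0.061 0.061 0.061 0.061]
0.15 [-0.062 -0.062 -0.062 -0.063 -0.063 -0.063] [0.062 0.062 0.062 0.061 0.061 0.061]
0.17 [-0.063 -0.063 -0.065 -0.067] [0.065 0.063 0.063 0.061 0.061]
[0.02522926 0.02942713 0.17278637 0.17336176]
[327.7, 199.2, 336.5, 217.5]
```

The fingers hadn't finished closing before I lifted, so the bar wasn't gripped. I'll look for it again.

```bash
python3 - <<'E'
from h import *
f=grab_frame("scene");w=cloud(f);x,y,z=w[...,0],w[...,1],w[...,2]
for m in [(abs(x-.672)<.075)&(abs(y+.046)<.07)&(z>.034)&(z<.048)]:
    r=cv2.minAreaRect((w[m][:,:2]*1000).astype(np.float32)); print(m.sum(),[np.round(v,1) for v in r])
rows()
E
```

```text
359 [array([673.7, -45.6]), array([103.2,  43.3]), np.float64(78.9)]
now [ 0.6706 -0.048   0.1166] yaw 78.26 t 8.7 F [-0.2 -0.1 -0.1] w 0.0109
```

Call:
send_rows(
  motion=[
    [[0,0,0,0],[0,0,0,0],[0,0,0,0],[0,0,0,0],[0,0,0,0],[0,0,0,0],[0,0,0,0],[0,0,0,0],[0,0,0,0],[0,0,2,0],[0,0,4,0],[0,0,4.4,0],[0,0,4.4,0]],
  ],
  hand=0.85,
)

```text
time_s: 10.0
ee_pos: [0.6708, -0.0475, 0.007]
ee_rot: [-3.138, 0.001, 1.366]
ft_force: [1.6, -0.6, 0.3]
width: 0.074
grip_force: 0.0
```

Call:
send_rows(
  motion=[
    [[0,0,0,0],[0,0,0,0],[0,0,0,0],[0,0,0,0],[0,0,0,0],[0,0,0,0],[0,0,0,0],[0,0,0,0],[0,0,0,0],[0,0,0,0]],
  ],
  hand=0,
)

```text
time_s: 11.0
ee_pos: [0.6728, -0.0477, 0.0094]
ee_rot: [3.14, -0.0, 1.366]
ft_force: [0.6, -0.6, 5.2]
width: 0.0399
grip_force: 30.0
```

Call:
send_rows(
  motion=[
    [[0,0,-2,0],[0,0,-4.5,0],[0,0,-4.5,0],[-6.9,-8.6,-4.5,8.7],[-6.9,-8.6,-4.5,8.7],[-6.9,-8.6,-4.5,8.7],[-6.9,-8.6,-4.5,8.7],[-6.9,-8.6,-4.5,8.7],[-6.9,-8.6,-4.5,8.7],[-6.9,-8.6,-4.5,8.7],[-6.9,-8.6,-4.5,8.7],[-6.9,-8.6,-4.5,8.7],[-6.9,-8.6,-4.5,8.7],[-6.9,-8.6,-4.5,8.7],[-6.9,-8.6,-4.5,8.7],[-6.9,-8.6,-4.5,8.7]],
  ],
)

```text
time_s: 12.6
ee_pos: [0.4263, -0.1726, 0.1209]
ee_rot: [-3.141, 0.0, 0.152]
ft_force: [-0.9, -0.2, -5.0]
width: 0.0397
grip_force: 30.0
```

```bash
python3 - <<'E'
from h import *
p=bay(0,.066)
rows((*p,.009,8.6))
f=grab_frame("top");w=cloud(f);save(f,"t3.png")
E
```

```text
now [ 0.4263 -0.1726  0.1209] yaw 8.72 t 12.6 F [-0.9 -0.2 -5. ] w 0.0397
(np.float64(0.42813066733271515), np.float64(-0.1722420788508976), 0.009, 8.6) -> [ 0.07 -0.    4.47] twist 0.01
```

View pics/t3.png

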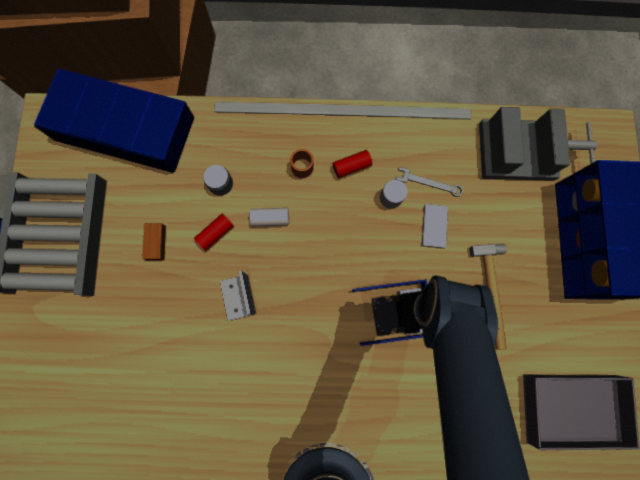

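The gripper and square bar are inside the bay outline, at about (400,310) px. I'll lower and release.

Call:
send_rows(
  motion=[
    [[0.05,0,2,0],[0.05,0,3.6,0],[0.05,0,4.2,0],[0.05,0,4.45,0],[0.05,0,4.45,0],[0.05,0,4.45,0]],
  ],
)

```text
time_s: 13.25
ee_pos: [0.4287, -0.1728, 0.0105]
ee_rot: [3.141, -0.002, 0.152]
ft_force: [-0.6, -0.6, -3.5]
width: 0.0395
grip_force: 30.0
```

Call:
send_rows(
  motion=[
    [[0,0,0,0],[0,0,0,0],[0,0,0,0],[0,0,0,0],[0,0,-1.5,0],[0,0,-3.5,0],[0,0,-5,0],[0,0,-5,0],[0,0,-5,0]],
  ],
  hand=0.6,
)

```text
time_s: 14.15
ee_pos: [0.428, -0.1728, 0.1356]
ee_rot: [3.14, -0.002, 0.151]
ft_force: [-0.9, -0.1, -0.4]
width: 0.0524
grip_force: 0.0
```

```bash
python3 - <<'E'
from h import *
rows((.657,.157,.13,92),(.657,.157,.006,92))
E
```

```text
now [ 0.428  -0.1728  0.1356] yaw 8.66 t 14.15 F [-0.9 -0.1 -0.4] w 0.0524
(0.657, 0.157, 0.13, 92) -> [ 11.04 -11.66   0.23] twist -10.42
(0.657, 0.157, 0.006, 92) -> [ 11.03 -11.67   5.19] twist -10.42
```

Call:
send_rows(
  motion=[
    [[11,-11.7,0.2,-10.4],[11,-11.7,0.2,-10.4],[11,-11.7,0.2,-10.4],[11,-11.7,0.2,-10.4],[11,-11.7,0.2,-10.4],[11,-11.7,0.2,-10.4],[11,-11.7,0.2,-10.4],[11,-11.7,0.2,-10.4],[11,-11.7,0.2,-10.4],[11,-11.7,0.2,-10.4],[11,-11.7,0.2,-10.4],[11,-11.7,0.2,-10.4],[11,-11.7,0.2,-10.4]],
  ],
  hand=0.9,
)

```text
time_s: 15.45
ee_pos: [0.655, 0.1574, 0.129]
ee_rot: [-3.14, 0.001, 1.601]
ft_force: [-0.3, -0.5, 0.6]
width: 0.0784
grip_force: 0.0
```

```bash
python3 - <<'E'
from h import *
f=grab_frame("top");w=cloud(f);x,y,z=w[...,0],w[...,1],w[...,2]
def rect(m):
    r=cv2.minAreaRect((w[m][:,:2]*1000).astype(np.float32)); print(m.sum(),[np.round(v,1) for v in r])
q=w[...,:2]-BO;a=np.radians(TH);u=q@np.array([np.cos(a),np.sin(a)]);v=q@np.array([-np.sin(a),np.cos(a)])
m=(abs(u)<.055)&(v>.025)&(v<.16)&(z>.034)&(z<.05)
print("square in bay",cv2.minAreaRect((np.stack([u[m],v[m]],-1)*1000).astype(np.float32)),np.median(z[m]))
f=grab_frame("scene");w=cloud(f);x,y,z=w[...,0],w[...,1],w[...,2]
rect((abs(x-.657)<.075)&(abs(y-.157)<.07)&(z>.03)&(z<.048))
rows((.657,.157,.006,92))
E
```

```text
square in bay ((27.665069580078125, 51.38068389892578), (39.2672119140625, 16.475482940673828), 15.65343952178955) 0.03920131387384518
451 [array([659.6, 157.5]), array([44.4, 97.6]), np.float64(5.4)]
now [0.6553 0.1577 0.1297] yaw 91.79 t 15.55 F [ 0.1 -1.1  0.2] w 0.0785
(0.657, 0.157, 0.006, 92) -> [-0.03  0.07  4.95] twist -0.03
```

Call:
send_rows(
  motion=[
    [[0,0.05,2,0],[0,0.05,4,0],[0,0.05,4.9,0],[0,0.05,4.9,0],[0,0.05,4.9,0]],
  ],
)

```text
time_s: 16.05
ee_pos: [0.6571, 0.1584, 0.0081]
ee_rot: [3.141, -0.0, 1.603]
ft_force: [0.7, 0.1, 0.1]
width: 0.0786
grip_force: 0.0
```

Call:
send_rows(
  motion=[
    [[0,0,0,0],[0,0,0,0],[0,0,0,0],[0,0,0,0],[0,0,0,0],[0,0,0,0],[0,0,0,0],[0,0,0,0],[0,0,0,0],[0,0,0,0]],
  ],
  hand=0,
)

```text
time_s: 17.05
ee_pos: [0.657, 0.1581, 0.0076]
ee_rot: [3.141, 0.0, 1.603]
ft_force: [1.4, -0.8, 3.7]
width: 0.0443
grip_force: 29.7
```

```bash
python3 - <<'E'
from h import *
p=bay(0,.132)
rows((*p,.13,8.6))
for n in["top","scene"]:
    f=grab_frame(n);w=cloud(f);z=w[...,2]
    q=w[...,:2]-BO;a=np.radians(TH);u=q@np.array([np.cos(a),np.sin(a)]);v=q@np.array([-np.sin(a),np.cos(a)])
    m=(abs(u)<.055)&(v>.025)&(v<.16)&(z>.034)&(z<.046)
    print(m.sum(),"square in bay",cv2.minAreaRect((np.stack([u[m],v[m]],-1)*1000).astype(np.float32)),np.median(z[m]))
E
```

```text
now [0.657  0.1581 0.0076] yaw 91.86 t 17.05 F [ 1.4 -0.8  3.7] w 0.0443
(np.float64(0.41826133466543036), np.float64(-0.10698415770179523), 0.13, 8.6) -> [-10.29  -9.89  -4.9 ] twist 10.41
0 square in bay ((0.0, 0.0), (0.0, 0.0), 0.0) nan
266 square in bay ((0.5326576232910156, 56.99737548828125), (64.12368774414062, 99.51457214355469), 89.09420013427734) 0.039308206276506164
  return _methods._mean(a, axis=axis, dtype=dtype,
  ret = ret.dtype.type(ret / rcount)
```

Call:
send_rows(
  motion=[
    [[0,0,-2,0],[0,0,-4.9,0],[0,0,-4.9,0],[-10.3,-9.9,-4.9,10.4],[-10.3,-9.9,-4.9,10.4],[-10.3,-9.9,-4.9,10.4],[-10.3,-9.9,-4.9,10.4],[-10.3,-9.9,-4.9,10.4],[-10.3,-9.9,-4.9,10.4],[-10.3,-9.9,-4.9,10.4],[-10.3,-9.9,-4.9,10.4],[-10.3,-9.9,-4.9,10.4],[-10.3,-9.9,-4.9,10.4],[-10.3,-9.9,-4.9,10.4],[-10.3,-9.9,-4.9,10.4],[-10.3,-9.9,-4.9,10.4],[-10.3,-9.9,-4.9,10.4],[-10.3,-9.9,-4.9,10.4]],
  ],
)

```text
time_s: 18.95
ee_pos: [0.4177, -0.1072, 0.1297]
ee_rot: [-3.141, 0.0, 0.152]
ft_force: [0.1, -1.0, -1.3]
width: 0.0448
grip_force: 29.8
```

```bash
python3 - <<'E'
from h import *
p=bay(0,.133)
rows((*p,.0085,8.6))
E
```

```text
now [ 0.4177 -0.1072  0.1297] yaw 8.71 t 18.95 F [ 0.1 -1.  -1.3] w 0.0448
(np.float64(0.4181117993219866), np.float64(-0.10599540132074822), 0.0085, 8.6) -> [ 0.03 -0.05  4.85] twist 0.01
```

Call:
send_rows(
  motion=[
    [[0,-0.05,2,0],[0,-0.05,4,0],[0,-0.05,4.6,0],[0,-0.05,4.85,0],[0,-0.05,4.85,0],[0,-0.05,4.85,0]],
  ],
)

```text
time_s: 19.55
ee_pos: [0.4186, -0.1062, 0.0092]
ee_rot: [3.141, -0.002, 0.151]
ft_force: [-0.3, 0.5, -1.9]
width: 0.0443
grip_force: 29.8
```

Call:
send_rows(
  motion=[
    [[0,0,0,0],[0,0,0,0],[0,0,0,0],[0,0,0,0],[0,0,-0.6,0],[0,0,-2,0],[0,0,-4,0],[0,0,-6.5,0],[0,0,-6.5,0],[0,0,-6.5,0],[0,0,-6.5,0]],
  ],
  hand=0.65,
)

```text
time_s: 20.65
ee_pos: [0.4168, -0.1062, 0.1704]
ee_rot: [-3.142, 0.001, 0.151]
ft_force: [0.4, 1.0, -0.2]
width: 0.0566
grip_force: 0.0
```

```bash
python3 - <<'E'
from h import *
a=np.radians(14.5)
rows((.4605,.197,.2,14.5),(.4605,.197,.11,14.5))
E
```

```text
now [ 0.4168 -0.1062  0.1704] yaw 8.65 t 20.65 F [ 0.4  1.  -0.2] w 0.0566
(0.4605, 0.197, 0.2, 14.5) -> [  3.55 -11.73  -1.19] twist -0.73
(0.4605, 0.197, 0.11, 14.5) -> [  3.56 -11.73   2.41] twist -0.73
```

Call:
send_rows(
  motion=[
    [[3.5,-11.7,-1.2,-0.7],[3.5,-11.7,-1.2,-0.7],[3.5,-11.7,-1.2,-0.7],[3.5,-11.7,-1.2,-0.7],[3.5,-11.7,-1.2,-0.7],[3.5,-11.7,-1.2,-0.7],[3.5,-11.7,-1.2,-0.7],[3.5,-11.7,-1.2,-0.7],[3.5,-11.7,-1.2,-0.7]],
  ],
)

```text
time_s: 21.55
ee_pos: [0.4591, 0.1944, 0.1992]
ee_rot: [3.14, 0.004, 0.248]
ft_force: [0.2, -0.4, 0.0]
width: 0.0564
grip_force: 0.0
```

```bash
python3 - <<'E'
from h import *
rows((.4605,.197,.092,14.5))
f=grab_frame("top");w=cloud(f);z=w[...,2]
q=w[...,:2]-BO;a=np.radians(TH);u=q@np.array([np.cos(a),np.sin(a)]);v=q@np.array([-np.sin(a),np.cos(a)])
for n,l,h in[("sq",.035,.1),("rnd",.1,.17)]:
    m=(abs(u)<.056)&(v>l)&(v<h)&(z>.034)&(z<.05)
    print(n,m.sum(),cv2.minAreaRect((np.stack([u[m],v[m]],-1)*1000).astype(np.float32)),np.nanpercentile(z[m],95))
cv2.imwrite("pics/t4.png",cv2.resize(f["pixels"][240:375,300:480,::-1],(800,600)))
E
```

```text
now [0.4591 0.1944 0.1992] yaw 14.2 t 21.55 F [ 0.2 -0.4  0. ] w 0.0564
(0.4605, 0.197, 0.092, 14.5) -> [ 0.1  -0.09  4.29] twist -0.04
sq 635 ((-0.7953605651855469, 66.91923522949219), (41.128700256347656, 92.35799407958984), 89.96540832519531) 0.042671887775190376
rnd 601 ((-2.7188148498535156, 133.28318786621094), (92.61848449707031, 40.14451217651367), 1.9152153730392456) 0.046285440428590396
```

View pics/t4.png

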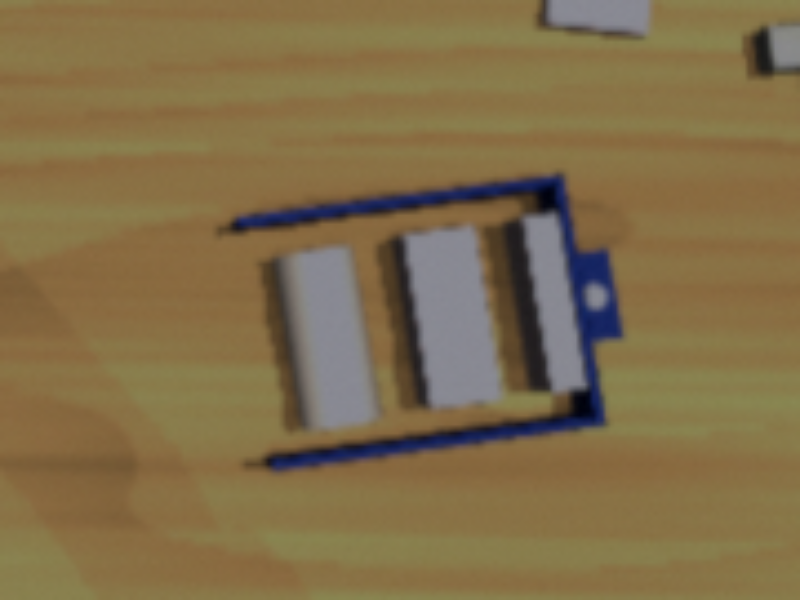

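The square bar (around (450,315) px) and the round bar (around (330,335) px) lie crosswise in the bay in front of the flat bar. Next I'll grip the stop's plate near its top.

Call:
send_rows(
  motion=[
    [[0.05,-0.09,2,0],[0.05,-0.09,4,0],[0.05,-0.09,4.9,0],[0.05,-0.09,4.9,0],[0.05,-0.09,4.9,0]],
  ],
)

```text
time_s: 22.1
ee_pos: [0.461, 0.1976, 0.0788]
ee_rot: [3.141, 0.0, 0.247]
ft_force: [-0.2, 0.5, -0.5]
width: 0.0564
grip_force: 0.0
```

Call:
send_rows(
  motion=[
    [[0,0,0,0],[0,0,0,0],[0,0,0,0],[0,0,0,0],[0,0,0,0],[0,0,0,0],[0,0,0,0],[0,0,0,0],[0,0,0,0],[0,0,0,0],[0,0,0,0]],
  ],
  hand=0,
)

```text
time_s: 23.2
ee_pos: [0.4609, 0.1974, 0.0785]
ee_rot: [3.14, 0.001, 0.248]
ft_force: [0.8, -4.7, 3.1]
width: 0.0077
grip_force: 30.0
```

```bash
python3 - <<'E'
from h import *
z=bot.get_state()["ee_pos"][2]
rows((*bay(0,.22),z,8.6),(*bay(0,.109),z,8.6))
E
```

```text
now [0.4609 0.1974 0.0785] yaw 14.23 t 23.2 F [ 0.8 -4.7  3.1] w 0.0077
(np.float64(0.4051022244423839), np.float64(-0.019973596169658714), np.float64(0.07852337787480386), 8.6) -> [-4.3   7.88  0.02] twist 0.7
(np.float64(0.42170064756463566), np.float64(-0.12972555446587636), np.float64(0.07852337787480386), 8.6) -> [-4.73 12.3   0.03] twist 0.7
```

The centreline in front of the bay is just inside the arm's minimum reach. I'll regrip the plate 30 mm off-centre, on the far side.

Call:
send_rows(
  motion=[
    [[0,0,0,0],[0,0,0,0],[0,0,0,0],[0,0,0,0],[0.5,0,0,0],[1.0,0,0,0],[1.2,0,0,0],[1.2,0,0,0]],
  ],
  hand=0.3,
)

```text
time_s: 24.0
ee_pos: [0.491, 0.2065, 0.0785]
ee_rot: [-3.141, -0.001, 0.248]
ft_force: [0.5, -0.1, -0.2]
width: 0.0261
grip_force: 0.0
```

Call:
send_rows(
  motion=[
    [[0,0,0,0],[0,0,0,0],[0,0,0,0],[0,0,0,0],[0,0,0,0],[0,0,0,0],[0,0,0,0],[0,0,0,0]],
  ],
  hand=0,
)

```text
time_s: 24.8
ee_pos: [0.4896, 0.2047, 0.0785]
ee_rot: [3.14, 0.001, 0.248]
ft_force: [0.1, -5.2, 2.9]
width: 0.008
grip_force: 30.0
```

```bash
python3 - <<'E'
from h import *
z=bot.get_state()["ee_pos"][2]
rows((*bay(.03,.21),z,8.6),(*bay(.03,.165),z,8.6),(*bay(.03,.109),z,8.6))
f=grab_frame("scene");w=cloud(f)
x,y,zz=w[...,0],w[...,1],w[...,2]
m=(abs(x-.452)<.08)&(y>.21)&(y<.32)&(zz>.012)&(zz<.021)
r=cv2.minAreaRect((w[m][:,:2]*1000).astype(np.float32)); print(m.sum(),r,np.median(zz[m]))
E
```

```text
now [0.4896 0.2047 0.0785] yaw 14.23 t 24.8 F [ 0.1 -5.2  2.9] w 0.008
(np.float64(0.43626026930823114), np.float64(-0.025375099676817503), np.float64(0.0785158707103956), 8.6) -> [-4.33  8.4   0.02] twist 0.7
(np.float64(0.4429893597631981), np.float64(-0.06986913682393275), np.float64(0.0785158707103956), 8.6) -> [-4.51 10.19  0.03] twist 0.7
(np.float64(0.4513633389960458), np.float64(-0.12523949416256508), np.float64(0.0785158707103956), 8.6) -> [-4.73 12.42  0.03] twist 0.7
475 ((455.73907470703125, 230.637451171875), (104.57450866699219, 67.49600219726562), 14.92968463897705) 0.014800788264408782
```

Call:
send_rows(
  motion=[
    [[-0.12,0.25,0,0],[-0.36,0.7,0,0.05],[-0.6,1.15,0,0.1],[-0.83,1.6,0,0.15],[-1.06,2.05,0,0.2],[-1.29,2.5,0,0.25],[-1.52,2.95,0,0.3],[-1.75,3.4,0,0.35],[-1.98,3.85,0,0.4],[-2.2,4.3,0,0.45],[-2.45,4.75,0,0.5],[-2.68,5.2,0,0.55],[-2.92,5.65,0,0.6],[-3.15,6.1,0,0.65],[-3.38,6.55,0,0.7],[-3.6,7.0,0,0.7],[-3.85,7.45,0,0.7],[-4.1,7.9,0,0.7],[-4.33,8.4,0,0.7],[-4.33,8.4,0,0.7]],
  ],
)

```text
time_s: 26.85
ee_pos: [0.4355, -0.0272, 0.0785]
ee_rot: [3.139, 0.002, 0.149]
ft_force: [-1.3, -4.7, 1.4]
width: 0.0077
grip_force: 30.0
```

```bash
cat > m.py <<'E'
from h import *
s=bot.get_state();z0=s["ee_pos"][2]
rows((*bay(.03,.165),z0,8.6),(*bay(.03,.109),z0,8.6))
q0=np.array(s["ee_pos"])[:2]-BO;a=np.radians(TH);ex=np.array([np.cos(a),np.sin(a)]);ey=np.array([-np.sin(a),np.cos(a)])
print("tcp in bay",(q0@ex).round(4),(q0@ey).round(4))
for n in["top","scene"]:
    f=grab_frame(n);w=cloud(f);z=w[...,2];q=w[...,:2]-BO;u=q@ex;v=q@ey
    for nm,m in [("foot",(abs(u)<.075)&(v>.1)&(v<.34)&(z>.011)&(z<.021)),("platetop",(abs(u)<.075)&(v>.08)&(v<.3)&(z>.1)&(z<.116))]:
        if m.sum()>5: print(n,nm,m.sum(),np.percentile(u[m],[0,2,98,100]).round(3),np.percentile(v[m],[0,2,98,100]).round(3),round(np.median(z[m]),4),[np.round(t,1) for t in cv2.minAreaRect((np.stack([u[m],v[m]],-1)*1000).astype(np.float32))])
    if n=="top": cv2.imwrite("pics/m%d.png"%(s["time_s"]*10),cv2.resize(f["pixels"][240:375,300:480,::-1],(800,600)))
E
python3 m.py
```

```text
now [ 0.4355 -0.0272  0.0785] yaw 8.52 t 26.85 F [-1.3 -4.7  1.4] w 0.0077
(np.float64(0.4429893597631981), np.float64(-0.06986913682393275), np.float64(0.07853324203290062), 8.6) -> [0.04 1.73 0.  ] twist -0.01
(np.float64(0.4513633389960458), np.float64(-0.12523949416256508), np.float64(0.07853324203290062), 8.6) -> [0.04 3.97 0.01] twist -0.01
tcp in bay 0.029 0.2083
top foot 343 [-0.052 -0.051 -0.01  -0.009] [0.22  0.223 0.273 0.274] 0.0157 [array([-30.2, 246.9]), array([53.4, 43. ]), np.float64(89.7)]
scene foot 519 [-0.052 -0.047  0.071  0.075] [0.104 0.12  0.275 0.278] 0.015 [array([ 11.3, 190.2]), array([126. , 173.9]), np.float64(0.8)]
scene platetop 66 [-0.042 -0.038  0.053  0.053] [0.194 0.195 0.225 0.226] 0.1087 [array([  6.8, 217.5]), array([30.7, 92.3]), np.float64(74.8)]
```

Call:
send_rows(
  motion=[
    [[0.02,0.3,0,0],[0.04,0.6,0,0],[0.04,0.9,0,0],[0.04,1.2,0,0],[0.04,1.5,0,0],[0.04,1.8,0,0],[0.04,2.0,0,0],[0.04,2.2,0,0],[0.04,2.4,0,0],[0.04,2.6,0,0],[0.04,2.8,0,0],[0.04,3.0,0,0],[0.04,3.2,0,0],[0.04,3.35,0,0],[0.04,3.5,0,0],[0.04,3.5,0,0]],
  ],
)

```text
time_s: 28.55
ee_pos: [0.4506, -0.1093, 0.0785]
ee_rot: [-3.14, 0.0, 0.151]
ft_force: [-1.9, 5.5, -4.2]
width: 0.0078
grip_force: 30.1
```

```bash
python3 m.py
```

```text
now [ 0.4506 -0.1093  0.0785] yaw 8.64 t 28.55 F [-1.9  5.5 -4.2] w 0.0078
(np.float64(0.4429893597631981), np.float64(-0.06986913682393275), np.float64(0.07852148980794468), 8.6) -> [-0.06 -1.6   0.  ] twist 0.0
(np.float64(0.4513633389960458), np.float64(-0.12523949416256508), np.float64(0.07852148980794468), 8.6) -> [-0.07  0.64 -0.  ] twist 0.0
tcp in bay 0.0316 0.1249
top foot 427 [-0.064 -0.048 -0.007 -0.006] [0.104 0.13  0.191 0.192] 0.0159 [array([-34.3, 148.8]), array([57.6, 86.4]), np.float64(2.3)]
top platetop 59 [-0.046 -0.045 -0.011 -0.01 ] [0.121 0.121 0.129 0.13 ] 0.1093 [array([-27.8, 124.9]), array([ 8.7, 35.6]), np.float64(89.1)]
scene foot 449 [-0.071 -0.066  0.07   0.073] [0.101 0.112 0.193 0.198] 0.0149 [array([  2.8, 155.3]), array([ 87.7, 151.3]), np.float64(81.3)]
scene platetop 71 [-0.043 -0.041  0.055  0.055] [0.109 0.113 0.141 0.142] 0.108 [array([  7., 133.]), array([32., 96.]), np.float64(76.2)]
```

Nearly there; the heel is at about 0.121. I'll close the last 16 mm slowly and watch the force.

Call:
send_rows(
  motion=[
    [[0,0.1,0,0],[0,0.2,0,0],[0,0.3,0,0],[0,0.4,0,0],[0,0.5,0,0],[0,0.5,0,0],[0,0.5,0,0]],
  ],
)

```text
time_s: 29.35
ee_pos: [0.4524, -0.1211, 0.0785]
ee_rot: [-3.139, 0.0, 0.151]
ft_force: [-1.4, 6.0, -3.2]
width: 0.0079
grip_force: 30.1
```

Call:
send_rows(
  motion=[
    [[0,0.05,0,0],[0,0.1,0,0],[0,0.1,0,0],[0,0.1,0,0]],
  ],
)

```text
time_s: 29.75
ee_pos: [0.4527, -0.1232, 0.0785]
ee_rot: [-3.139, 0.0, 0.151]
ft_force: [-0.4, 7.5, -2.3]
width: 0.008
grip_force: 30.1
```

```bash
python3 m.py
```

```text
now [ 0.4527 -0.1232  0.0785] yaw 8.68 t 29.75 F [-0.4  7.5 -2.3] w 0.008
(np.float64(0.4429893597631981), np.float64(-0.06986913682393275), np.float64(0.07849188970938022), 8.6) -> [-0.06 -2.17  0.01] twist 0.01
(np.float64(0.4513633389960458), np.float64(-0.12523949416256508), np.float64(0.07849188970938022), 8.6) -> [-0.07  0.07 -0.  ] twist 0.01
tcp in bay 0.0316 0.1108
top foot 425 [-0.064 -0.061 -0.008 -0.006] [0.105 0.116 0.177 0.178] 0.0161 [array([-34.3, 142.2]), array([57.2, 72.9]), np.float64(2.5)]
top platetop 63 [-0.046 -0.045 -0.012 -0.01 ] [0.109 0.109 0.117 0.117] 0.1098 [array([-27.8, 113. ]), array([ 8.5, 35.4]), np.float64(89.5)]
scene foot 439 [-0.069 -0.064  0.071  0.074] [0.104 0.112 0.181 0.183] 0.0151 [array([  1.5, 145.7]), array([ 77.1, 144.2]), np.float64(87.5)]
scene platetop 69 [-0.039 -0.035  0.054  0.055] [0.098 0.099 0.127 0.128] 0.1081 [array([  8.9, 119.1]), array([27.6, 92.6]), np.float64(77.7)]
```

Call:
send_rows(
  motion=[
    [[0,0.04,0,0],[0,0.08,0,0],[0,0.12,0,0],[0,0.12,0,0],[0,0.12,0,0]],
  ],
)

```text
time_s: 30.35
ee_pos: [0.4531, -0.1255, 0.0785]
ee_rot: [-3.138, 0.0, 0.152]
ft_force: [-0.4, 8.8, -3.0]
width: 0.008
grip_force: 30.2
```

Call:
send_rows(
  motion=[
    [[0,0.04,0,0],[0,0.08,0,0],[0,0.08,0,0],[0,0.08,0,0]],
  ],
)

```text
time_s: 30.75
ee_pos: [0.4534, -0.1268, 0.0785]
ee_rot: [-3.137, 0.0, 0.152]
ft_force: [-1.4, 9.0, -3.1]
width: 0.008
grip_force: 30.3
```

```bash
python3 m.py|grep -v now
```

```text
(np.float64(0.4429893597631981), np.float64(-0.06986913682393275), np.float64(0.0785088324939846), 8.6) -> [-0.07 -2.32  0.01] twist 0.01
(np.float64(0.4513633389960458), np.float64(-0.12523949416256508), np.float64(0.0785088324939846), 8.6) -> [-0.07 -0.08  0.  ] twist 0.01
tcp in bay 0.0318 0.1071
top foot 423 [-0.064 -0.048 -0.008 -0.006] [0.104 0.113 0.174 0.176] 0.0163 [array([-34.3, 140.5]), array([57. , 70.7]), np.float64(2.2)]
top platetop 68 [-0.046 -0.045 -0.009 -0.006] [0.103 0.103 0.113 0.114] 0.1091 [array([-25.8, 108.8]), array([ 9. , 39.6]), np.float64(85.7)]
scene foot 439 [-0.07  -0.066  0.071  0.074] [0.103 0.11  0.178 0.18 ] 0.0155 [array([  2.3, 141.4]), array([ 77.2, 143.8]), np.float64(89.8)]
scene platetop 69 [-0.044 -0.041  0.055  0.057] [0.094 0.095 0.124 0.124] 0.108 [array([  7.4, 115.3]), array([29.7, 98.8]), np.float64(78.7)]
```

```bash
ls pics
```

```text
m268.png
m285.png
m297.png
m307.png
s1.png
s2.png
scene0.png
t3.png
t4.png
top0.png
```

Snug: the heel is at about 0.105. I'll release, rise and check.

Call:
send_rows(
  motion=[
    [[0,-0.06,0,0],[0,-0.06,0,0]],
  ],
)

```text
time_s: 31.05
ee_pos: [0.4533, -0.1263, 0.0785]
ee_rot: [-3.138, 0.0, 0.152]
ft_force: [-0.9, 8.3, -3.7]
width: 0.0078
grip_force: 30.2
```

Call:
send_rows(
  motion=[
    [[0,0,0,0],[0,0,0,0],[0,0,0,0],[0,0,0,0],[0,0,0,0],[0,0,-2,0],[0,0,-4,0],[0,0,-6,0],[8,-4,-6,0],[8,-4,-6,0],[8,-4,-6,0],[8,-4,-6,0],[8,-4,-6,0],[8,-4,-6,0],[8,-4,-6,0],[8,-4,-6,0]],
  ],
  hand=0.4,
)

```text
time_s: 32.65
ee_pos: [0.6354, -0.0012, 0.2285]
ee_rot: [3.14, 0.001, 0.15]
ft_force: [-0.2, -0.1, -0.7]
width: 0.035
grip_force: 0.0
```

```bash
python3 m.py; ls -t pics|head -1
```

```text
now [ 0.6354 -0.0012  0.2285] yaw 8.58 t 32.65 F [-0.2 -0.1 -0.7] w 0.035
(np.float64(0.4429893597631981), np.float64(-0.06986913682393275), np.float64(0.22845901745961697), 8.6) -> [-8.02  1.57  0.01] twist -0.0
(np.float64(0.4513633389960458), np.float64(-0.12523949416256508), np.float64(0.22845901745961697), 8.6) -> [-8.02  3.81  0.01] twist -0.0
tcp in bay 0.2305 0.2042
top foot 902 [-0.064 -0.047  0.05   0.061] [0.113 0.118 0.174 0.176] 0.0156 [array([ -0.5, 146.5]), array([123.8,  62.6]), np.float64(3.1)]
scene foot 415 [-0.069 -0.065  0.07   0.074] [0.101 0.112 0.177 0.18 ] 0.0147 [array([  2.2, 141.3]), array([ 76.7, 143.2]), np.float64(87.9)]
scene platetop 18 [-0.017 -0.017  0.025  0.028] [0.109 0.109 0.117 0.117] 0.1069 [array([  5.2, 114.5]), array([45.5,  6.1]), np.float64(6.6)]
m326.png
```

View pics/m326.png

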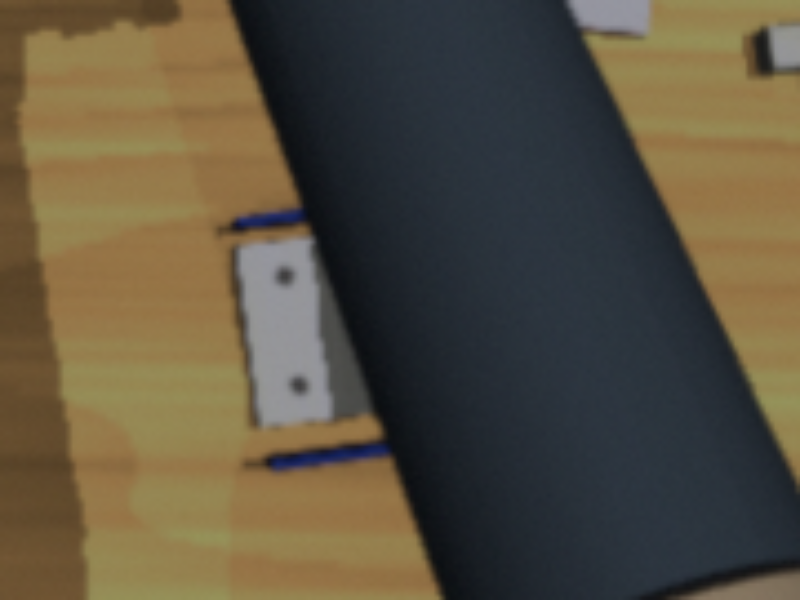

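```bash
python3 - <<'E'
from h import *
a=np.radians(TH);ex=np.array([np.cos(a),np.sin(a)]);ey=np.array([-np.sin(a),np.cos(a)])
f=grab_frame("top");w=cloud(f);z=w[...,2];q=w[...,:2]-BO;u=q@ex;v=q@ey
for c in(-.03,0,.03):
    for k in np.arange(0,.19,.008):
        m=(abs(u-c)<.01)&(v>=k)&(v<k+.008); print(f"{k:.3f}:{np.median(z[m]) if m.sum() else -1:.3f}",end=" ")
    print()
m=(abs(u)<.06)&(v>.09)&(v<.13)&(z>.06)
print(m.sum(),z[m].max() if m.any() else 0,[np.round(t,1) for t in cv2.minAreaRect((np.stack([u[m],v[m]],-1)*1000).astype(np.float32))] if m.any() else 0)
E
```

```text
0.000:-1.000 0.008:-1.000 0.016:-1.000 0.024:-1.000 0.032:-1.000 0.040:-1.000 0.048:-1.000 0.056:-1.000 0.064:-1.000 0.072:-1.000 0.080:-1.000 0.088:-1.000 0.096:-1.000 0.104:-1.000 0.112:0.015 0.120:0.015 0.128:0.018 0.136:0.689 0.144:0.695 0.152:0.700 0.160:0.702 0.168:0.702 0.176:0.700 0.184:0.697 
0.000:-1.000 0.008:-1.000 0.016:-1.000 0.024:-1.000 0.032:-1.000 0.040:-1.000 0.048:-1.000 0.056:-1.000 0.064:-1.000 0.072:-1.000 0.080:-1.000 0.088:-1.000 0.096:-1.000 0.104:-1.000 0.112:-1.000 0.120:0.015 0.128:0.015 0.136:0.670 0.144:0.679 0.152:0.685 0.160:0.688 0.168:0.689 0.176:0.688 0.184:0.685 
0.000:-1.000 0.008:-1.000 0.016:-1.000 0.024:-1.000 0.032:-1.000 0.040:-1.000 0.048:-1.000 0.056:-1.000 0.064:-1.000 0.072:-1.000 0.080:-1.000 0.088:-1.000 0.096:-1.000 0.104:-1.000 0.112:-1.000 0.120:0.015 0.128:0.016 0.136:0.017 0.144:0.660 0.152:0.668 0.160:0.672 0.168:0.674 0.176:0.675 0.184:0.673 
3 0.6962831036035528 [array([-59.1, 129.1]), array([1.6, 1.7]), np.float64(5.8)]
```

The arm hides the bay from the top camera: only the upright stop's foot shows, at about (290,330) px. I'll swing the arm aside and check.

Call:
send_rows(
  motion=[
    [[0,-9,0,0],[0,-9,0,0],[0,-9,0,0],[0,-9,0,0],[0,-9,0,0],[0,-9,0,0],[0,-9,0,0],[0,-9,0,0]],
  ],
)

```text
time_s: 33.6
ee_pos: [0.603, 0.22, 0.2285]
ee_rot: [3.14, -0.0, 0.148]
ft_force: [-0.4, 0.3, 0.1]
width: 0.0349
grip_force: 0.0
```

```bash
python3 - <<'E'
from h import *
a=np.radians(TH);ex=np.array([np.cos(a),np.sin(a)]);ey=np.array([-np.sin(a),np.cos(a)])
f=grab_frame("top");w=cloud(f);z=w[...,2];q=w[...,:2]-BO;u=q@ex;v=q@ey
for c in(-.03,0,.03):
    for k in np.arange(0,.19,.006):
        m=(abs(u-c)<.01)&(v>=k)&(v<k+.006); print(f"{k:.3f}:{np.median(z[m]) if m.sum() else -1:.3f}",end=" ")
    print()
for n,m in [("plate",(abs(u)<.06)&(v>.09)&(v<.13)&(z>.095)&(z<.12)),("rnd",(abs(u)<.055)&(v>.062)&(v<.1)&(z>.036)&(z<.05)),("sq",(abs(u)<.055)&(v>.022)&(v<.06)&(z>.036)&(z<.048)),("foot",(abs(u)<.058)&(v>.12)&(v<.19)&(z>.011)&(z<.022))]:
    print(n,m.sum(),[np.round(t,1) for t in cv2.minAreaRect((np.stack([u[m],v[m]],-1)*1000).astype(np.float32))])
cv2.imwrite("pics/fin.png",cv2.resize(f["pixels"][240:375,300:480,::-1],(800,600)))
E
```

```text
0.000:0.050 0.006:0.050 0.012:0.051 0.018:0.047 0.024:0.040 0.030:0.041 0.036:0.039 0.042:0.038 0.048:0.040 0.054:0.040 0.060:0.034 0.066:0.039 0.072:0.043 0.078:0.044 0.084:0.044 0.090:0.043 0.096:-1.000 0.102:0.109 0.108:0.075 0.114:0.017 0.120:0.017 0.126:0.015 0.132:0.016 0.138:0.016 0.144:0.016 0.150:0.015 0.156:0.015 0.162:0.016 0.168:0.016 0.174:0.000 0.180:-0.000 0.186:0.000 
0.000:0.049 0.006:0.050 0.012:0.050 0.018:0.043 0.024:0.040 0.030:0.039 0.036:0.039 0.042:0.041 0.048:0.040 0.054:0.039 0.060:0.033 0.066:0.038 0.072:0.042 0.078:0.045 0.084:0.044 0.090:0.044 0.096:-1.000 0.102:0.110 0.108:0.075 0.114:0.016 0.120:0.015 0.126:0.016 0.132:0.016 0.138:0.015 0.144:0.015 0.150:0.015 0.156:0.016 0.162:0.015 0.168:0.015 0.174:0.001 0.180:-0.000 0.186:-0.000 
0.000:0.049 0.006:0.050 0.012:0.049 0.018:0.045 0.024:0.039 0.030:0.039 0.036:0.040 0.042:0.040 0.048:0.040 0.054:0.040 0.060:0.035 0.066:0.042 0.072:0.043 0.078:0.044 0.084:0.043 0.090:0.042 0.096:-1.000 0.102:0.110 0.108:0.073 0.114:0.016 0.120:0.015 0.126:0.017 0.132:0.016 0.138:0.016 0.144:0.015 0.150:0.015 0.156:0.015 0.162:0.015 0.168:0.015 0.174:0.000 0.180:0.000 0.186:-0.000 
plate 198 [array([  2.7, 109.6]), array([ 9.4, 96.4]), np.float64(87.7)]
rnd 420 [array([-2.7, 77.6]), array([32.9, 92.2]), np.float64(86.4)]
sq 600 [array([-1.3, 41. ]), array([37.8, 93. ]), np.float64(90.0)]
foot 914 [array([  2. , 147.5]), array([55.2, 99.9]), np.float64(89.4)]
```

View pics/fin.png

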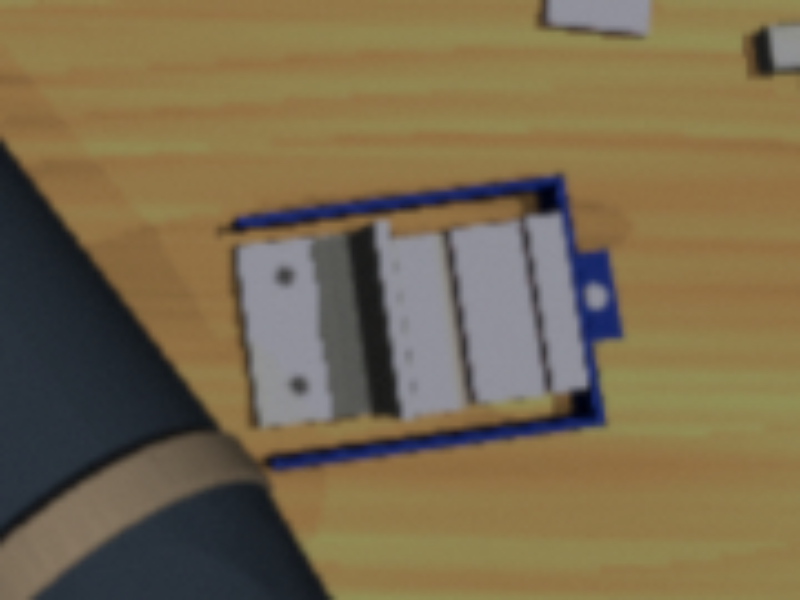

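All snug: the flat bar (about (555,300) px), square bar (500,315), round bar (425,325) and upright plate (385,320) are in order against the back wall. Handing in.

```bash
python3 -c "
from cell import bot
print(bot.finish_job())"
```

```text
the job is handed in; nothing more can be done
None
```

I handed the job in at about 34 s on the robot clock; no verdict came back. My last pictures show the end stop upright with its plate about 105 mm from the back wall, snug against the round, square and flat bars, and no other item was moved that I could see.

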